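# Hang the tape roll on the peg with the drop keeper

## Robot

A 7-joint arm with a two-finger parallel gripper is mounted at the origin on a cart in front of the work surface, level with it; the furniture and walls round the work are solid. World frame = base frame: x ahead of the robot, y to its left, z up, the work surface at z = 0. Lengths are in m, angles in degrees, forces in N, time in s.
With the tool pointing down it reaches from about 0.425 to 0.875 m from the base axis. Payload 4.7 kg.
Tool frame: the origin (TCP) lies midway between the tips of the shut fingers; the grasp point (between the pads) lies 19 mm behind it; z points along the fingers, y is the direction in which the jaws open and shut (so a half turn about z gives the same grasp; the last joint's range is limited). The gripper opens to 87 mm and grips with 3 to 60 N. Pads are 19 mm wide; open, the fingers measure 117 mm over their backs; the gripper's body (75 mm by 190 mm) begins 51 mm behind the grasp point.
Start: joints at [-70.353, 18.392, -4.016, 83.108, 1.295, 78.541, -3.26], TCP at [0.21, 0.615, 0.223] pointing down, gripper open.
Joint ranges: [-163.93, 163.93], [-17.29, 119.83], [-79.2, 71.16], [3.27, 140.29], [-89.18, 269.18], [5.43, 117.66], [-154.24, 154.24]. Speed limits (degrees/s): [147.25, 147.25, 180, 180, 180, 180, 180].

## Interface

Orientations are given as [roll, pitch, yaw] about the fixed x, y, z axes, in that order (R = Rz(yaw) Ry(pitch) Rx(roll)).
In Python, from cell import env gives the robot as it stands.
- The arm moves only by the tool apply_moves, never from a script. Its argument "targets" is a list of rows, each a list of 2 entries, a list of its own where there are three numbers: the shift along the world's x, y, z in mm, then the turn, a rotation vector about the world's x, y, z in rad. A call has 1 to 8 rows; each row is the pose to reach, as a shift and turn from the pose commanded when the call began; what a row does not reach only later rows make up. A row lasts 1/10 s, in which the tool goes at most 50 mm and 8.59 degrees, less where a joint would pass 70% of its speed; a pose out of reach is approached as far as the arm can. A call with a gripper value outside its range is refused whole. "hand" is the finger opening in mm, from 0 to 87, set as the call begins (left out, the last holds). The fingers move at their own pace and stop on an object; "squeeze" is the grip in N (left out, the last holds). Time passes only in rows, so rows that repeat a pose let the fingers close. It gives the time, the measured TCP pose, the force and the opening at its end, in the units of the state.
- env.get_obs(): the state, without advancing time (a new reading comes with each control period).
- env.read_camera(name): name is "scene" or "side" or "wrist"; returns a dict with "image" (400x640x3 uint8, red, green, blue), "camera_matrix" (3x3 intrinsics, pixels), "camera_from_world" (4x4, takes a point from world to camera coordinates); the wrist camera has in their place "mount" (4x4, takes a point from camera to tool coordinates, whose origin is the TCP and whose axes are the flange's). Camera axes: x right, y down, z forward; pixel columns grow to the right and rows downward; lengths in m; the calibration is good to about 2 mm. A picture is of the moment at which its call begins: read the wrist's pose just before it. There is no depth.
- env.sign_off(): hands the job in, once; it reports no verdict.
Trained networks look in a picture, given as the dict that the camera call returned (one of the last four; its "shot" number tells which), for a name from the list of things; names that differ only in an ending like _2 or _b are one class to them, and where a whole thing is asked for, a point or a joint stands for the part that bears it (a point fixed in the world has none). Each returns a list of dicts, best first, with "conf" (0 to 1); they miss things now and then, are a little off and sometimes report something else, mostly with a low value. They report only what shows in the picture. A call takes as long as a camera call. They do not tell look-alikes from the thing itself.
- env.regions_of(picture, target): "region" (400x640 bool, what is visible of it) and "rect" ([left, top, right, bottom] in pixels, round what is visible of it).
The state is a dict: "time_s": time; "qpos": joint angles; "joint_velocities": joint speeds; "effort": joint torques, N m; "tool_pos": TCP position; "tool_rot": TCP orientation; "force": force on the tool from outside, world axes, zero at the start; "wrist_torque": the same for the moment, N m; "grip_width": finger opening in m.
Only numpy, scipy, OpenCV 4.12 (cv2) and the standard library are available. Lean on these libraries where they do the work, as an engineer would, in place of code of your own. Each camera call takes 0.05 s, during which the arm holds its last target. There are 200 camera calls.

## Task

Take the tape roll that leans in the slanted wooden rest and hang it on the sloping steel peg: push it over the peg's nose so that it swings the little drop keeper aside, far enough for the keeper to fall plumb again behind it and bar the way off. Leave the roll hanging loose on the peg, and do not knock or push about the two bottles and the vial that stand close by the rest and the peg.

Things in the scene. Friction and masses are not known exactly. Their poses are not given: they have to be found in the camera images.
- tape_roll: Roll of tan packing tape, rigid: ring 86 mm outer diameter, 19 mm thick, with a hole 33 mm clear in diameter. Mass 60 to 130 g. Origin at the centre of one flat face, its z axis is the roll's axis and points through the roll to the other face. Starts leaning in the roll rest with this face on the rest's board. (The roll lying by the wall is not it.)
- roll_center (a point): Centre of the tape roll, on its axis, midway between the flat faces (9.5 mm from the body's origin); axes as tape_roll.
- roll_rest: Fixed wooden rest, base 110 x 100 x 12 mm, 85 mm tall. Its board, 90 mm wide, leans 30 degrees from vertical, top towards the rest's -x; the roll leans on the +x side, on two oblique blocks. Origin at the table under the centre of the roll's underside (75 mm up), z up. The board ends 8 mm above the roll's centre, so the roll's upper 35 mm is free on both faces to pinch; its rim tops out 117 mm up.
- peg_stand: Fixed dark steel stand, base plate 110 x 80 mm, 10 mm thick, with a post 123 mm tall near the base's +x end that carries the peg. Origin at the table under the base's centre; z up; the peg heads towards the stand's own -x, rising 35 degrees.
- peg: Steel peg, 18 mm in diameter (20 mm at the slotted front), 112 mm long, fixed on the stand. Origin on its axis at the root, 122 mm above the table. z axis: along the peg, outwards, 35 degrees above level; x: square to the peg, upwards; y: sideways. Collar of 48 mm diameter at z -4 to 2 mm; slotted for the keeper from z = 45 mm; nose ends at z = 112 mm. The post stays below and behind the root.
- peg_nose (a point): Point on the peg's axis 105 mm from its root, where the keeper's pivot pin crosses the peg; axes as peg.
- keeper (a joint): Hinge (rad) of the drop keeper, a steel bar 6 mm wide, 44 mm long, 25 g, pivoted in the slot at the peg's nose. 0 = hanging plumb, against its stop (it cannot swing outwards); grows as it swings inwards and up towards the root; 0.95 = folded into the slot. Swings freely, falls back by gravity. A roll pushed along the peg lifts it; it falls once the roll's centre is under about 50 mm from the root.
- glue_bottle: White glue bottle with a pointed orange tip, 48 mm in diameter, 154 mm tall, standing loose beside the rest or round the peg (the like ones by the wall do not count); origin at the centre of its foot, z up.
- consolidant_bottle: Brown bottle with a black cap, 54 mm in diameter, 105 mm tall, standing loose beside the rest or round the peg (the like ones by the wall do not count); origin at the centre of its foot, z up.
- vial: Clear specimen vial with a white cap, 34 mm in diameter, 68 mm tall, standing loose beside the rest or round the peg (the like ones by the wall do not count); origin at the centre of its foot, z up.
Things that resemble listed ones, but are neither listed nor needed, are in the scene too. Leave any pink or turquoise look-alike of the tape_roll alone.

How it is judged (in metres and radians):
On the way:
1. the roll, with the peg's nose in its hole, swings the keeper up (value of joint keeper above 0.25 rad and x of roll_center in the frame of peg between -0.022 and 0.022 m and y of roll_center in the frame of peg between -0.022 and 0.022 m and z of roll_center in the frame of peg between 0.03 and 0.12 m), for 0.02 s.
At the end, for the whole second after the job is handed in: The roll hangs on the peg (its centre 0 to 85 mm along the peg from the root and within 22 mm of the peg's axis both ways), the keeper hangs plumb outside it (within 0.15 rad), and the roll is at rest (below 0.03 m/s) (z of roll_center in the frame of peg between 0 and 0.085 m and x of roll_center in the frame of peg between -0.022 and 0.022 m and y of roll_center in the frame of peg between -0.022 and 0.022 m and value of joint keeper below 0.15 rad and linear speed of tape_roll below 0.03 m/s); the robot touches nothing.
It fails at once if a bystanding bottle or the vial is shifted by more than 30 mm or tipped (distance of any of glue_bottle, consolidant_bottle, vial from where it was at the start of the episode above 0.03 m or angle between any of glue_bottle, consolidant_bottle, vial's own z axis and vertical above 0.4 rad).
It also fails if it takes over 45 s, if anything falls off the work surface, if the arm or the gripper's body presses on something with over 40 N, if the wrist force passes 120 N, or if a joint passes its speed limit or range.

## Working session

There is one attempt and no reset: what is moved stays moved. The work goes in short steps, Python scripts to look and compute and a tool call to move; the robot and the scene stay as the last step left them, time stands still between calls to the robot, and variables do not carry over. Pictures are saved under pics/ and viewed, about 8 in all and at most 12, crops included, and the job is handed in when it is done.

Besides the shell and the picture viewer there is one more tool, called after ">>>" in YAML: its name, and indented under it one key for each argument. apply_moves: Moves the arm, as the interface text tells. Its arguments: {"type":"object","properties":{"targets":{"type":"array","items":{"type":"array"}},"hand":{"type":"number"},"squeeze":{"type":"number"}},"required":["targets"]}

```bash
ls; mkdir -p pics; python3 - <<'E'
from cell import env
import cv2,numpy as np
o=env.get_obs(); print({k:np.round(v,3) for k,v in o.items()})
for n in ("scene","side"):
    p=env.read_camera(n); cv2.imwrite(f"pics/{n}0.png",p["image"][:,:,::-1])
    print(n,p["camera_matrix"].round(1).tolist(),p["camera_from_world"].round(4).tolist())
    for t in ("tape_roll","roll_rest","peg_stand","peg","keeper","glue_bottle","consolidant_bottle","vial"):
        print(t,[(round(r["conf"],2),np.round(r["rect"]).tolist()) for r in env.regions_of(p,t)])
E
```

```text
pics
{'time_s': np.float64(0.0), 'qpos': array([-70.353,  18.441,  -4.016,  83.175,   1.296,  78.54 ,  -3.261]), 'joint_velocities': array([-0.122,  0.066, -0.038, -0.06 ,  0.089, -0.039, -0.031]), 'effort': array([-1.0000e-03, -4.9128e+01, -4.0400e-01, -3.1253e+01, -6.4000e-02,
        4.4000e-02,  0.0000e+00]), 'tool_pos': array([0.21 , 0.615, 0.221]), 'tool_rot': array([-1.79890e+02,  6.00000e-03,  1.61163e+02]), 'force': array([-0.543, -0.35 ,  0.944]), 'wrist_torque': array([ 0.049, -0.019, -0.028]), 'grip_width': np.float64(0.087)}
scene [[452.3, 0.0, 317.8], [0.0, 452.3, 190.4], [0.0, 0.0, 1.0]] [[0.4326, -0.9016, -0.0081, -0.2858], [-0.6964, -0.3284, -0.6381, 0.4284], [0.5727, 0.2817, -0.7699, 0.9219], [0.0, 0.0, 0.0, 1.0]]
tape_roll [(0.68, [365.0, 203.0, 391.0, 239.0]), (0.66, [349.0, 274.0, 382.0, 314.0]), (0.59, [419.0, 253.0, 457.0, 292.0])]
roll_rest [(0.56, [352.0, 217.0, 397.0, 254.0])]
peg_stand [(0.82, [244.0, 131.0, 285.0, 209.0])]
peg [(0.53, [240.0, 128.0, 272.0, 175.0])]
keeper []
glue_bottle [(0.61, [273.0, 130.0, 288.0, 172.0])]
consolidant_bottle [(0.67, [358.0, 177.0, 377.0, 207.0]), (0.46, [234.0, 131.0, 248.0, 147.0])]
vial [(0.6, [232.0, 130.0, 246.0, 150.0])]
side [[513.5, 0.0, 316.4], [0.0, 513.5, 202.5], [0.0, 0.0, 1.0]] [[-0.997, -0.0762, 0.0129, 0.5367], [-0.0472, 0.4684, -0.8823, 0.1659], [0.0612, -0.8802, -0.4706, 1.3492], [0.0, 0.0, 0.0, 1.0]]
tape_roll [(0.67, [330.0, 179.0, 346.0, 197.0])]
roll_rest [(0.72, [304.0, 191.0, 341.0, 220.0]), (0.4, [304.0, 181.0, 337.0, 195.0])]
peg_stand [(0.76, [284.0, 224.0, 329.0, 292.0])]
peg [(0.62, [281.0, 223.0, 321.0, 244.0])]
keeper [(0.64, [284.0, 232.0, 291.0, 247.0])]
glue_bottle [(0.84, [249.0, 224.0, 273.0, 284.0])]
consolidant_bottle [(0.84, [282.0, 190.0, 300.0, 222.0])]
vial [(0.68, [242.0, 287.0, 255.0, 312.0])]
```

```bash
python3 - <<'E'
import cv2
a=cv2.imread("pics/scene0.png")[100:340,180:500];b=cv2.imread("pics/side0.png")[130:330,200:420]
cv2.imwrite("pics/sceneC.png",cv2.resize(a,None,fx=2.5,fy=2.5,interpolation=2));cv2.imwrite("pics/sideC.png",cv2.resize(b,None,fx=3,fy=3,interpolation=2))
E
```

```text
(no output)
```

View pics/sceneC.png

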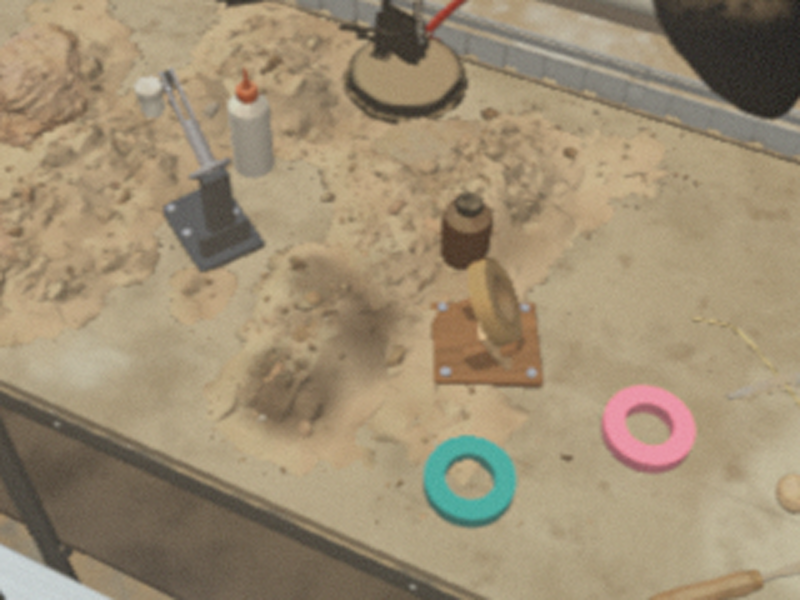

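View pics/sideC.png

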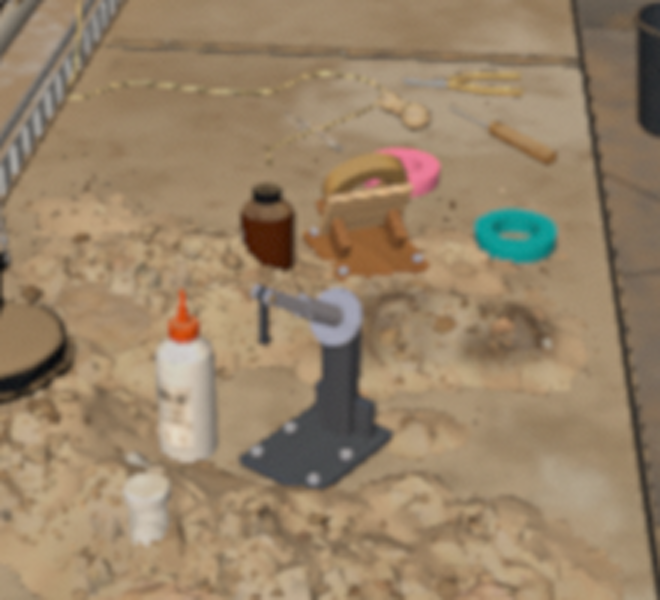

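The scene view shows the tan roll in the rest at crop (495,300), the brown bottle behind it at (466,230), and the stand at (213,230) with its nose up-left at (168,75). The glue bottle is at (250,130) and the vial at (150,95). The side view shows the back of the board facing that camera and the keeper hanging from (262,295).

```bash
cat > h.py <<'E'
import numpy as np,cv2
from scipy.spatial.transform import Rotation as R
K={'scene':np.array([[452.3,0,317.8],[0,452.3,190.4],[0,0,1]]),'side':np.array([[513.5,0,316.4],[0,513.5,202.5],[0,0,1]])}
T={'scene':np.array([[0.4326,-0.9016,-0.0081,-0.2858],[-0.6964,-0.3284,-0.6381,0.4284],[0.5727,0.2817,-0.7699,0.9219],[0,0,0,1]]),
'side':np.array([[-0.997,-0.0762,0.0129,0.5367],[-0.0472,0.4684,-0.8823,0.1659],[0.0612,-0.8802,-0.4706,1.3492],[0,0,0,1]])}
def ray(k,t,uv):
    d=t[:3,:3].T@np.linalg.inv(k)@np.array([*uv,1.]); return -t[:3,:3].T@t[:3,3],d/np.linalg.norm(d)
def onz(k,t,uv,z):
    o,d=ray(k,t,uv); return o+d*(z-o[2])/d[2]
def tri(rs):
    A=sum(np.eye(3)-np.outer(d,d) for o,d in rs);b=sum((np.eye(3)-np.outer(d,d))@o for o,d in rs)
    p=np.linalg.solve(A,b); return p,[np.linalg.norm((np.eye(3)-np.outer(d,d))@(p-o))*1e3 for o,d in rs]
def proj(k,t,p):
    c=t[:3,:3]@p+t[:3,3]; return (k@c)[:2]/c[2]
def wrist(p,o):  # camera_from_world
    M=np.eye(4);M[:3,:3]=R.from_euler('xyz',o['tool_rot'],degrees=True).as_matrix();M[:3,3]=o['tool_pos']
    return p['camera_matrix'],np.linalg.inv(M@p['mount'])
E
python3 - <<'E'
from h import *
np.set_printoptions(precision=3,suppress=True)
sc=lambda u,v:ray(K['scene'],T['scene'],(180+u/2.5,100+v/2.5))
sd=lambda u,v:ray(K['side'],T['side'],(200+u/3,130+v/3))
print('cams',sc(0,0)[0],sd(0,0)[0])
n,e=tri([sc(168,75),sd(260,292)]);r,e2=tri([sc(212,168),sd(334,318)])
print('nose',n,e,'root',r,e2,n-r,np.linalg.norm(n-r))
print('roll top', tri([sc(487,262),sd(365,158)]))
zs=lambda L,f,k,z,s,o:[onz(K[k],T[k],(o[0]+u/s,o[1]+v/s),z) for u,v in L]
print('rest bolts scene',np.array(zs([(442,308),(525,308),(446,371),(532,372)],0,'scene',.012,2.5,(180,100))))
print('rest bolts side',np.array(zs([(343,270),(417,258)],0,'side',.012,3,(200,130))))
print('stand bolts side',np.array(zs([(257,452),(290,427),(346,454),(313,478)],0,'side',.010,3,(200,130))))
print('stand bolts scene',np.array(zs([(187,232),(172,208),(240,212)],0,'scene',.010,2.5,(180,100))))
print('glue',zs([(186,440)],0,'side',.02,3,(200,130)),'tip',tri([sc(246,73),sd(183,292)]))
print('cons cap',tri([sc(467,200),sd(266,190)]));print('vial cap',tri([sc(149,83),sd(147,480)]))
E
```

```text
cams [-0.106 -0.377  0.981] [0.46  1.151 0.774]
nose [0.594 0.168 0.182] [np.float64(0.7322193798077359), np.float64(0.7322193798077503)] root [0.546 0.096 0.119] [np.float64(1.0684654055631482), np.float64(1.0684654055629261)] [0.048 0.072 0.063] 0.10727351858244595
roll top (array([ 0.545, -0.205,  0.121]), [np.float64(5.9415802903626265), np.float64(5.941580290362586)])
rest bolts scene [[ 0.558 -0.163  0.012]
 [ 0.595 -0.242  0.012]
 [ 0.488 -0.196  0.012]
 [ 0.523 -0.275  0.012]]
rest bolts side [[ 0.557 -0.165  0.012]
 [ 0.485 -0.196  0.012]]
stand bolts side [[0.604 0.136 0.01 ]
 [0.581 0.099 0.01 ]
 [0.531 0.132 0.01 ]
 [0.555 0.166 0.01 ]]
stand bolts scene [[0.534 0.133 0.01 ]
 [0.557 0.167 0.01 ]
 [0.584 0.094 0.01 ]]
glue [array([0.662, 0.138, 0.02 ])] tip (array([0.663, 0.117, 0.148]), [np.float64(0.5748741293358133), np.float64(0.5748741293357864)])
cons cap (array([ 0.632, -0.154,  0.103]), [np.float64(0.4473561957631184), np.float64(0.4473561957631102)])
vial cap (array([0.669, 0.257, 0.071]), [np.float64(0.45474335708525326), np.float64(0.45474335708538866)])
```

```bash
cat >> h.py <<'E'
def frame(az,el):  # tool with y along (az,el), z in the vertical plane downwards
    a,e=np.radians([az,el]);h=np.array([np.cos(a),np.sin(a),0]);k=np.array([0,0,1.])
    y=h*np.cos(e)+k*np.sin(e);z=h*np.sin(e)-k*np.cos(e);return np.c_[np.cross(y,z),y,z]
def go(pos,Rt,n=1):
    from cell import env
    o=env.get_obs();R0=R.from_euler('xyz',o['tool_rot'],degrees=True)
    rv=(R.from_matrix(Rt)*R0.inv()).as_rotvec();d=(np.array(pos)-o['tool_pos'])*1e3
    print('t',round(float(o['time_s']),2),'shift',d.round(1),'rot',rv.round(3),'deg',np.degrees(np.linalg.norm(rv)).round(1),'F',o['force'].round(1),'q',o['qpos'].round(0),'w',round(float(o['grip_width']),4))
E
python3 - <<'E'
from h import *
go([.521,-.175,.25],frame(-65,30))
E
```

```text
t 0.9 shift [ 311.1 -790.2   27.4] rot [ 0.036 -0.666 -2.309] deg 137.7 F [-0.5  0.5  0.5] q [-70.  18.  -4.  83.   1.  79.  -3.] w 0.0868
```

>>> apply_moves:
  targets:
    - [[0, 0, 50], [0, 0, 0]]
    - [[0, 0, 100], [0, 0, -0.1]]
    - [[30, -30, 130], [0, 0, -0.2]]
    - [[65, -60, 150], [0, 0, -0.3]]
    - [[100, -90, 170], [0, 0, -0.42]]
    - [[135, -120, 180], [0, 0, -0.54]]
    - [[165, -155, 180], [0, 0, -0.66]]
    - [[195, -190, 180], [0, 0, -0.78]]

```text
time_s: 1.7
tool_pos: [0.4063, 0.4237, 0.4033]
tool_rot: [179.9, -0.0, 116.2]
force: [0.5, 0.4, -0.2]
grip_width: 0.0872
```

>>> apply_moves:
  targets:
    - [[20, -40, 0], [0, 0, -0.12]]
    - [[40, -80, 0], [0, 0, -0.24]]
    - [[60, -120, 0], [0, 0, -0.36]]
    - [[75, -165, 0], [0, 0, -0.48]]
    - [[85, -210, 0], [0, 0, -0.6]]
    - [[95, -255, 0], [0, 0, -0.7]]
    - [[100, -300, 0], [0, 0, -0.8]]
    - [[110, -345, 0], [0, 0, -0.9]]

```text
time_s: 2.5
tool_pos: [0.5147, 0.0783, 0.403]
tool_rot: [180.0, -0.1, 64.7]
force: [0.4, 0.1, -0.8]
grip_width: 0.0872
```

```bash
python3 - <<'E'
from h import *
go([.521,-.175,.25],frame(-65,30))
E
```

```text
t 2.5 shift [   6.3 -253.3 -153. ] rot [-0.379 -0.376 -0.677] deg 49.4 F [ 0.4  0.1 -0.8] q [-39.   0.  27.  84.  -0.  96. -37.] w 0.0872
```

>>> apply_moves:
  targets:
    - [[0, -45, 0], [-0.06, -0.06, -0.11]]
    - [[0, -90, 0], [-0.12, -0.12, -0.22]]
    - [[0, -135, -20], [-0.18, -0.18, -0.33]]
    - [[2, -180, -50], [-0.25, -0.25, -0.45]]
    - [[4, -220, -80], [-0.31, -0.31, -0.56]]
    - [[6, -253, -110], [-0.379, -0.376, -0.677]]
    - [[6, -253, -120], [-0.379, -0.376, -0.677]]
    - [[6, -253, -120], [-0.379, -0.376, -0.677]]

```text
time_s: 3.3
tool_pos: [0.5198, -0.1726, 0.2809]
tool_rot: [150.1, 0.3, 25.2]
force: [-0.1, 1.1, 0.8]
grip_width: 0.0869
```

```bash
python3 - <<'E'
from h import *
from cell import env
np.set_printoptions(precision=4,suppress=True)
go([.521,-.175,.181],frame(-65,30))
o=env.get_obs();p=env.read_camera("wrist");cv2.imwrite("pics/w1.png",p["image"][:,:,::-1])
k,t=wrist(p,o);print(p["mount"]);np.savez("w1.npz",k=k,t=t)
for n in("tape_roll","roll_rest"):
    print(n,[(round(r["conf"],2),np.round(r["rect"]).tolist()) for r in env.regions_of(p,n)])
Rf=frame(-65,30);c=np.array([.546,-.228,.080]);print('pred centre',proj(k,t,c),'top',proj(k,t,c-.043*Rf[:,2]))
E
```

```text
t 3.3 shift [  1.2  -2.4 -99.9] rot [ 0.    -0.006 -0.003] deg 0.4 F [-0.1  1.1  0.8] q [-31.  -9.  25. 111.  34.  70. -80.] w 0.0869
[[ 0.0007 -0.9545 -0.2982  0.0828]
 [ 1.      0.0006  0.0005 -0.0007]
 [-0.0003 -0.2982  0.9545 -0.1626]
 [ 0.      0.      0.      1.    ]]
tape_roll [(0.95, [259.0, 140.0, 288.0, 212.0]), (0.85, [242.0, 242.0, 273.0, 282.0]), (0.72, [315.0, 194.0, 363.0, 238.0])]
roll_rest [(0.57, [211.0, 129.0, 290.0, 215.0])]
pred centre [280.5877 175.4925] top [275.9135 184.0903]
```

View pics/w1.png

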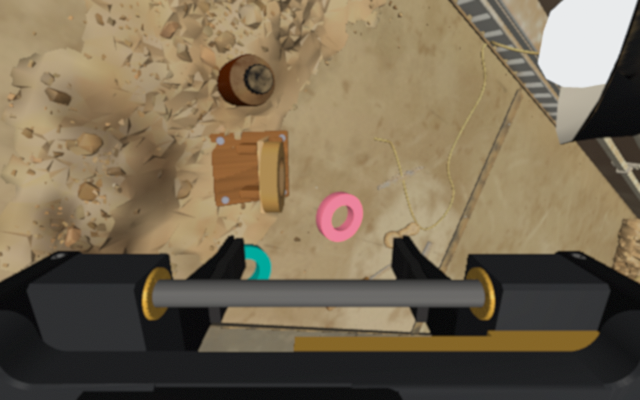

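The roll shows at (259–288, 140–212) with its axis running horizontally. The brown bottle's cap is at (258,78), clear of it.

```bash
cat >> h.py <<'E'
def cyl(c,ax,r0=.043,hl=.0095):
    u=np.linalg.svd(ax[None])[2][1:];a=np.linspace(0,2*np.pi,90)
    ring=r0*(np.cos(a)[:,None]*u[0]+np.sin(a)[:,None]*u[1]);return np.r_[c+ring+ax*hl,c+ring-ax*hl]
def rect(k,t,P):
    q=np.array([proj(k,t,p) for p in P]);return np.r_[q.min(0),q.max(0)]
E
python3 - <<'E'
from h import *
from scipy.optimize import least_squares
f=np.load("w1.npz");np.set_printoptions(precision=4,suppress=True)
ax=frame(-65,30)[:,1]
w=np.array([259,140,288,212]);s=np.array([365,203,391,239])
for zfree in(0,1):
    g=lambda v:np.r_[rect(f['k'],f['t'],cyl(np.array([v[0],v[1],v[2] if zfree else .0798]),ax))-w,
      rect(K['scene'],T['scene'],cyl(np.array([v[0],v[1],v[2] if zfree else .0798]),ax))-s]
    r=least_squares(g,[.546,-.228,.08]);print(r.x,r.fun)
E
```

```text
[ 0.5422 -0.2214  0.08  ] [ 1.4199  0.9067 -1.7544 -0.2315  1.8648 -0.856  -2.0974 -0.9307]
[ 0.5422 -0.2219  0.0783] [ 1.3555  0.8752 -1.8999 -0.5516  2.0128 -0.4286 -1.9758 -0.5353]
```

```bash
python3 - <<'E'
from h import *
F=frame(-65,30);c=np.array([.5422,-.2217,.079])
go(c-.117*F[:,2],F);go(c-.017*F[:,2],F)
E
```

```text
t 3.45 shift [  -5.     3.2 -104.5] rot [ 0.     0.001 -0.004] deg 0.3 F [ 0.5  0.6 -1. ] q [-31.  -9.  25. 110.  34.  70. -80.] w 0.0869
t 3.45 shift [  16.2  -42.1 -191.1] rot [ 0.     0.001 -0.004] deg 0.3 F [ 0.5  0.6 -1. ] q [-31.  -9.  25. 110.  34.  70. -80.] w 0.0869
```

>>> apply_moves:
  targets:
    - [[-2, 1, -35], [0, 0, 0]]
    - [[-4, 2, -70], [0, 0, 0]]
    - [[-5, 3, -104], [0, 0, 0]]
    - [[1, -10, -130], [0, 0, 0]]
    - [[6, -21, -150], [0, 0, 0]]
    - [[8, -26, -160], [0, 0, 0]]
    - [[8, -26, -160], [0, 0, 0]]
  hand: 54

```text
time_s: 4.15
tool_pos: [0.5294, -0.199, 0.1228]
tool_rot: [150.0, 0.2, 25.1]
force: [-0.4, 0.1, 0.3]
grip_width: 0.0543
```

```bash
python3 - <<'E'
from h import *
from cell import env
F=frame(-65,30);c=np.array([.5422,-.2217,.079])
go(c-.017*F[:,2],F)
o=env.get_obs();p=env.read_camera("wrist");k,t=wrist(p,o)
r=env.regions_of(p,"tape_roll");print([(round(x["conf"],2),np.round(x["rect"]).tolist()) for x in r])
print(rect(k,t,cyl(c,F[:,1])).round())
cv2.imwrite("pics/w2.png",p["image"][:,:,::-1])
E
```

```text
t 4.15 shift [  9.2 -15.  -29. ] rot [ 0.002 -0.003 -0.002] deg 0.2 F [-0.4  0.1  0.3] q [-28.   2.  29. 121.  35.  49. -85.] w 0.0543
[(0.92, [248.0, 309.0, 303.0, 337.0]), (0.88, [360.0, 222.0, 418.0, 278.0]), (0.67, [300.0, 163.0, 336.0, 279.0])]
[305. 161. 336. 278.]
```

View pics/w2.png

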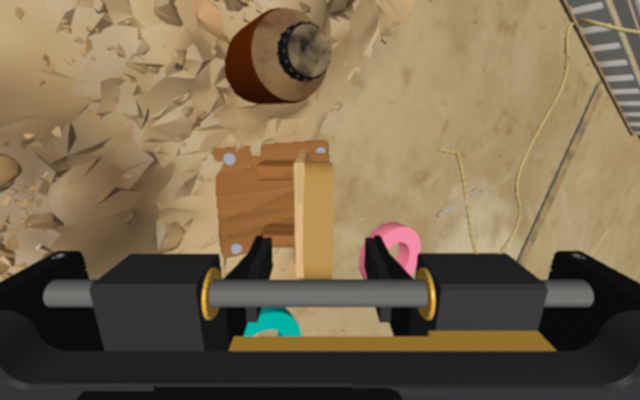

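The projected roll outline agrees with the detected one to within 2 px, or 5 px on its hidden left edge. It lies between the fingers.

>>> apply_moves:
  targets:
    - [[4, -7, -14], [0, 0, 0]]
    - [[9, -14, -28], [0, 0, 0]]
    - [[9, -15, -29], [0, 0, 0]]
    - [[9, -15, -29], [0, 0, 0]]

```text
time_s: 4.65
tool_pos: [0.5385, -0.2134, 0.0946]
tool_rot: [150.0, 0.1, 25.2]
force: [0.2, -0.3, 0.4]
grip_width: 0.0537
```

>>> apply_moves:
  targets:
    - [[0, 0, 0], [0, 0, 0]]
    - [[0, 0, 0], [0, 0, 0]]
    - [[0, 0, 0], [0, 0, 0]]
    - [[0, 0, 0], [0, 0, 0]]
    - [[0, 0, 0], [0, 0, 0]]
    - [[0, 0, 0], [0, 0, 0]]
    - [[0, 0, 0], [0, 0, 0]]
    - [[0, 0, 0], [0, 0, 0]]
  hand: 0
  squeeze: 35

```text
time_s: 5.45
tool_pos: [0.538, -0.2138, 0.0937]
tool_rot: [150.0, 0.1, 25.1]
force: [-1.8, 0.6, 2.1]
grip_width: 0.0183
```

>>> apply_moves:
  targets:
    - [[-4, 9, 17], [0, 0, 0]]
    - [[-10, 22, 43], [0, 0, 0]]
    - [[-18, 38, 75], [0, 0, 0]]
    - [[-21, 45, 110], [0, 0, 0]]
    - [[-21, 45, 150], [0, 0, 0]]
    - [[-21, 45, 190], [0, 0, 0]]
    - [[-21, 45, 230], [0, 0, 0]]
    - [[-21, 45, 250], [0, 0, 0]]

```text
time_s: 6.25
tool_pos: [0.5178, -0.169, 0.3473]
tool_rot: [149.9, -0.1, 25.2]
force: [1.1, 0.5, -0.8]
grip_width: 0.0187
```

```bash
python3 - <<'E'
from h import *
from cell import env
np.set_printoptions(precision=4,suppress=True)
G=frame(55.5,35);root=np.array([.546,.096,.122]);r=root+.135*G[:,1]-.017*G[:,2]
print('standoff tcp',r); go(r+[0,0,.15],G)
o=env.get_obs();p=env.read_camera("wrist");k,t=wrist(p,o)
F=R.from_euler('xyz',o['tool_rot'],degrees=True).as_matrix();c=o['tool_pos']+.017*F[:,2]
x=env.regions_of(p,"tape_roll");print([(round(q["conf"],2),np.round(q["rect"]).tolist()) for q in x],rect(k,t,cyl(c,F[:,1])).round())
cv2.imwrite("pics/w3.png",p["image"][:,:,::-1])
E
```

```text
standoff tcp [0.6031 0.1791 0.2134]
t 6.25 shift [ 85.3 348.1  16. ] rot [-0.011 -0.104  2.099] deg 120.4 F [ 1.1  0.5 -0.8] q [-32. -11.  25. 105.  34.  77. -77.] w 0.0187
[(0.65, [300.0, 174.0, 341.0, 314.0]), (0.6, [209.0, 229.0, 260.0, 253.0]), (0.51, [340.0, 192.0, 343.0, 217.0])] [301. 174. 338. 311.]
```

View pics/w3.png

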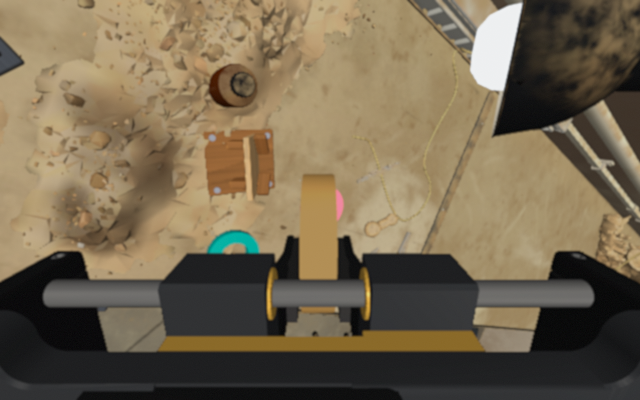

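The roll is pinched squarely, and its mask matches the prediction. Next I swing it over to above the standoff.

>>> apply_moves:
  targets:
    - [[5, 20, 5], [0, -0.006, 0.12]]
    - [[10, 40, 10], [-0.001, -0.012, 0.24]]
    - [[15, 60, 15], [-0.002, -0.018, 0.36]]
    - [[20, 80, 15], [-0.002, -0.024, 0.48]]
    - [[24, 100, 15], [-0.003, -0.03, 0.6]]
    - [[28, 120, 15], [-0.004, -0.036, 0.72]]
    - [[32, 140, 15], [-0.004, -0.042, 0.84]]
    - [[36, 160, 15], [-0.005, -0.048, 0.96]]

```text
time_s: 7.15
tool_pos: [0.5638, -0.0071, 0.3553]
tool_rot: [148.4, -1.0, 80.0]
force: [-0.6, -0.9, -1.9]
grip_width: 0.0184
```

>>> apply_moves:
  targets:
    - [[6, 23, 0], [0, -0.006, 0.12]]
    - [[12, 46, 0], [-0.001, -0.012, 0.24]]
    - [[18, 69, 0], [-0.002, -0.018, 0.36]]
    - [[24, 92, 0], [-0.002, -0.024, 0.48]]
    - [[30, 115, 0], [-0.003, -0.03, 0.6]]
    - [[36, 138, 0], [-0.004, -0.036, 0.72]]
    - [[42, 160, 0], [-0.004, -0.042, 0.84]]
    - [[48, 180, 0], [-0.005, -0.048, 0.96]]

```text
time_s: 7.95
tool_pos: [0.6116, 0.1725, 0.3553]
tool_rot: [146.0, -0.2, 135.0]
force: [0.2, -0.1, -0.9]
grip_width: 0.0185
```

```bash
python3 - <<'E'
from h import *
go([.603,.179,.363],frame(55.5,35))
E
```

```text
t 7.95 shift [-8.6  6.5  7.7] rot [ 0.011 -0.013  0.183] deg 10.5 F [ 0.2 -0.1 -0.9] q [-13.  -6.   6. 102. -23.  58.  46.] w 0.0185
```

>>> apply_moves:
  targets:
    - [[-4, 3, 4], [0.005, -0.006, 0.09]]
    - [[-8, 6, 8], [0.011, -0.013, 0.183]]
    - [[-8, 6, 8], [0.011, -0.013, 0.183]]
    - [[-8, 6, 8], [0.011, -0.013, 0.183]]

```text
time_s: 8.35
tool_pos: [0.6042, 0.1773, 0.3639]
tool_rot: [145.0, -0.0, 145.1]
force: [-0.3, 0.2, -0.6]
grip_width: 0.0185
```

```bash
python3 - <<'E'
from h import *
from cell import env
G=frame(55.5,35);root=np.array([.546,.096,.122])
go([.603,.179,.213],G)
o=env.get_obs();p=env.read_camera("wrist");k,t=wrist(p,o);np.savez("w4.npz",k=k,t=t)
im=p["image"][:,:,::-1].copy()
for q in("peg","peg_stand","keeper"):print(q,[(round(x["conf"],2),np.round(x["rect"]).tolist()) for x in env.regions_of(p,q)])
for z in(2,105,112):print(z,proj(k,t,root+z/1e3*G[:,1]).round(1))
cv2.imwrite("pics/w4.png",im)
s=env.read_camera("side");cv2.imwrite("pics/s4.png",cv2.resize(s["image"][130:330,200:420,::-1],None,fx=3,fy=3,interpolation=2))
E
```

```text
t 8.35 shift [  -1.2    1.7 -150.9] rot [-0.    -0.001  0.008] deg 0.4 F [-0.3  0.2 -0.6] q [-13.  -4.   9.  99. -29.  64.  59.] w 0.0185
peg [(0.67, [86.0, 163.0, 213.0, 209.0])]
peg_stand [(0.68, [66.0, 137.0, 214.0, 210.0])]
keeper [(0.55, [199.0, 185.0, 214.0, 189.0])]
2 [106.1 189.3]
105 [205.6 188.8]
112 [212.4 188.7]
```

View pics/w4.png

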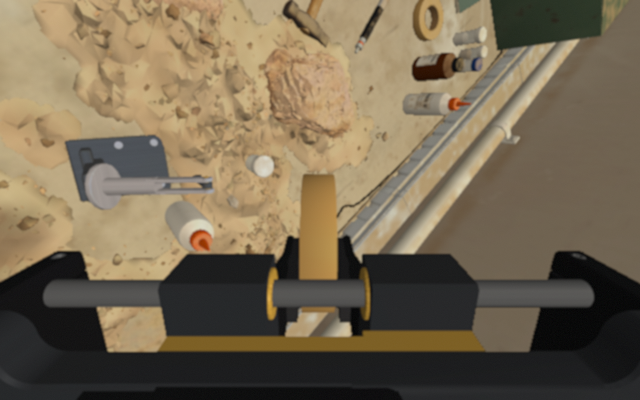

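```bash
python3 - <<'E'
from h import *
from scipy.optimize import least_squares
from cell import env
np.set_printoptions(precision=4,suppress=True)
f=np.load("w4.npz")
p=env.read_camera("wrist");m=env.regions_of(p,"peg")[0]["region"]
for u in range(88,216,10):
    v=np.where(m[:,u])[0]; print(u,v.min() if len(v) else None,v.max() if len(v) else None,end='; ')
C=[('scene',112,(247.2,130)),('side',112,(286.7,227.5)),('scene',2,(264.8,167.2)),('side',2,(311.3,236)),('w',112,(213,186.3)),('w',2,(103,187))]
def g(v):
    G=frame(v[2],35);root=np.array([v[0],v[1],.122]);r=[]
    for n,z,q in C:
        k,t=(f['k'],f['t']) if n=='w' else (K[n],T[n]); r+=list(proj(k,t,root+z/1e3*G[:,1])-q)
    return np.array(r)
r=least_squares(g,[.546,.096,55.5]);print('\n',r.x,r.fun.round(1))
E
```

```text
88 170 200; 98 164 207; 108 164 208; 118 174 200; 128 178 194; 138 178 194; 148 177 194; 158 177 194; 168 177 194; 178 177 193; 188 177 193; 198 175 193; 208 177 194; 
 [ 0.5431  0.0966 55.4938] [-1.1 -2.1 -0.5 -0.8 -1.2 -0.5  0.3 -1.4 -2.1  0.1  1.2 -0. ]
```

View pics/s4.png

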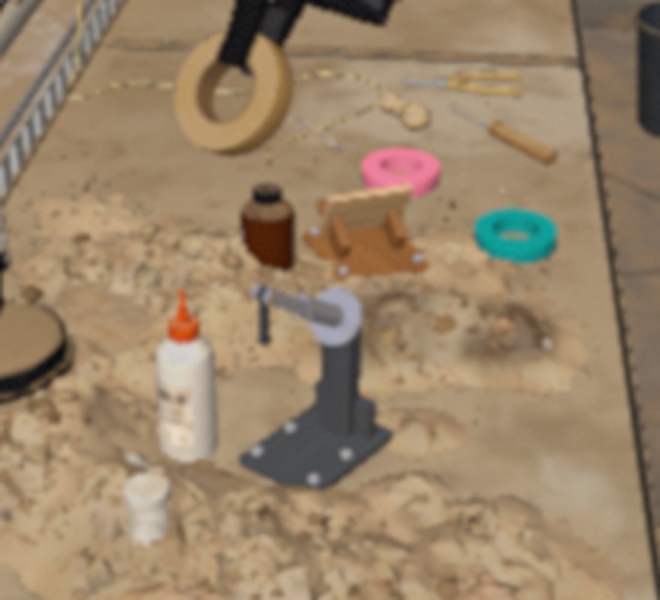

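The side view shows the roll held tilted and clean at crop (235,93). The keeper hangs at (263,318) and the bottles have not moved.

```bash
python3 - <<'E'
from h import *
G=frame(55.5,35);root=np.array([.5435,.0965,.122])
go(root+.137*G[:,1]-.017*G[:,2],G)
print('per 10mm inwards',(-10*G[:,1]).round(2))
E
```

```text
t 8.7 shift [  -2.6    2.9 -151.5] rot [-0.001  0.003  0.005] deg 0.3 F [ 0.9 -0.2 -1.1] q [-13.  -4.   9.  99. -29.  64.  59.] w 0.0188
per 10mm inwards [-4.64 -6.75 -5.74]
```

>>> apply_moves:
  targets:
    - [[-1, 1, -40], [0, 0, 0]]
    - [[-2, 2, -80], [0, 0, 0]]
    - [[-2, 2, -115], [0, 0, 0]]
    - [[-3, 3, -140], [0, 0, 0]]
    - [[-3, 3, -151], [0, 0, 0.004]]
    - [[-3, 3, -151], [0, 0, 0.004]]
    - [[-3, 3, -151], [0, 0, 0.004]]

```text
time_s: 9.4
tool_pos: [0.6024, 0.1809, 0.2167]
tool_rot: [144.8, 0.2, 145.4]
force: [1.1, 0.3, -0.4]
grip_width: 0.0187
```

```bash
python3 - <<'E'
from h import *
from cell import env
G=frame(55.5,35);root=np.array([.5435,.0965,.122])
go(root+.137*G[:,1]-.017*G[:,2],G)
o=env.get_obs();F=R.from_euler('xyz',o['tool_rot'],degrees=True).as_matrix();c=o['tool_pos']+.017*F[:,2]
s=env.read_camera("side");b=env.read_camera("scene")
a=env.regions_of(s,"tape_roll");d=env.regions_of(b,"tape_roll")
for n,x in(("side",a),("scene",d)):print(n,[(round(q["conf"],2),np.round(q["rect"]).tolist()) for q in x],rect(K[n],T[n],cyl(c,F[:,1])).round())
A=cv2.resize(s["image"][160:260,230:350,::-1],None,fx=5,fy=5,interpolation=2)
B=cv2.resize(b["image"][70:170,190:250,::-1],None,fx=5,fy=5,interpolation=2)[:, :200*1+100]
cv2.imwrite("pics/s5.png",np.hstack([A[:500],B[:500]])[:, :800])
E
```

```text
t 9.4 shift [-0.9  0.1 -2.2] rot [-0.001  0.005  0.001] deg 0.3 F [ 1.1  0.3 -0.4] q [-13.   1.   9. 112. -36.  50.  71.] w 0.0187
side [(0.96, [357.0, 200.0, 383.0, 218.0]), (0.73, [258.0, 205.0, 301.0, 244.0]), (0.56, [328.0, 179.0, 345.0, 195.0])] [261. 204. 298. 244.]
scene [(0.87, [419.0, 252.0, 458.0, 292.0]), (0.74, [346.0, 274.0, 386.0, 311.0])] [225. 107. 259. 129.]
```

View pics/s5.png

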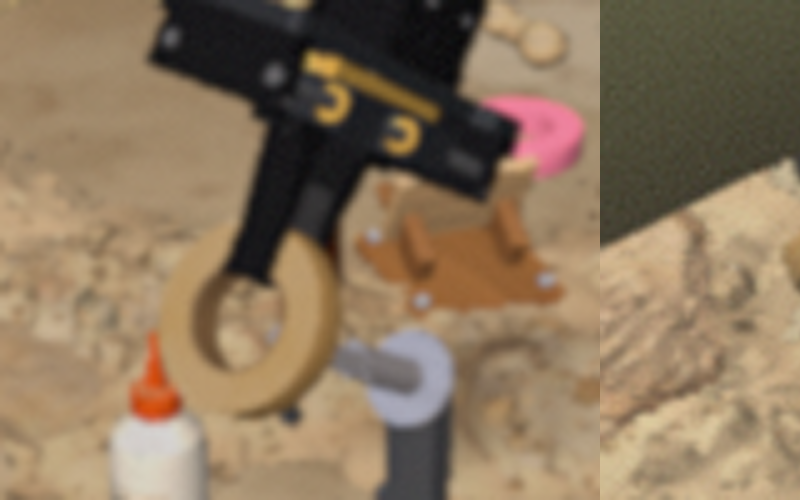

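The nose shows inside the roll's hole at (272,335), and the keeper shows just beneath the rim at (290,413). I push in.

>>> apply_moves:
  targets:
    - [[-1, 0, -2], [0, 0, 0]]
    - [[-5, -7, -8], [0, 0, 0]]
    - [[-10, -13, -13], [0, 0, 0]]
    - [[-14, -20, -19], [0, 0, 0]]
    - [[-17, -24, -22], [0, 0, 0]]
    - [[-17, -24, -22], [0, 0, 0]]

```text
time_s: 10.2
tool_pos: [0.5837, 0.1556, 0.192]
tool_rot: [144.9, 0.0, 145.4]
force: [-0.1, 0.7, -0.4]
grip_width: 0.0186
```

```bash
python3 - <<'E'
from h import *
from cell import env
G=frame(55.5,35);root=np.array([.5435,.0965,.122])
go(root+.102*G[:,1]-.017*G[:,2],G)
o=env.get_obs();F=R.from_euler('xyz',o['tool_rot'],degrees=True).as_matrix();c=o['tool_pos']+.017*F[:,2]
s=env.read_camera("side")
for n,q in(("roll","tape_roll"),("peg","peg"),("keeper","keeper")):print(n,[(round(x["conf"],2),np.round(x["rect"]).tolist()) for x in env.regions_of(s,q)])
print(rect(K["side"],T["side"],cyl(c,F[:,1])).round())
cv2.imwrite("pics/s6.png",cv2.resize(s["image"][180:260,240:340,::-1],None,fx=6,fy=6,interpolation=2))
E
```

```text
t 10.2 shift [1.6 1.7 2.5] rot [-0.001  0.001  0.002] deg 0.1 F [-0.1  0.7 -0.4] q [-11.  -0.  10. 116. -38.  49.  76.] w 0.0186
roll [(0.95, [271.0, 211.0, 310.0, 247.0]), (0.65, [356.0, 199.0, 384.0, 218.0]), (0.55, [332.0, 178.0, 346.0, 191.0]), (0.5, [305.0, 196.0, 340.0, 224.0])]
peg [(0.79, [281.0, 224.0, 325.0, 242.0]), (0.58, [306.0, 196.0, 345.0, 222.0])]
keeper []
[271. 209. 308. 248.]
```

View pics/s6.png

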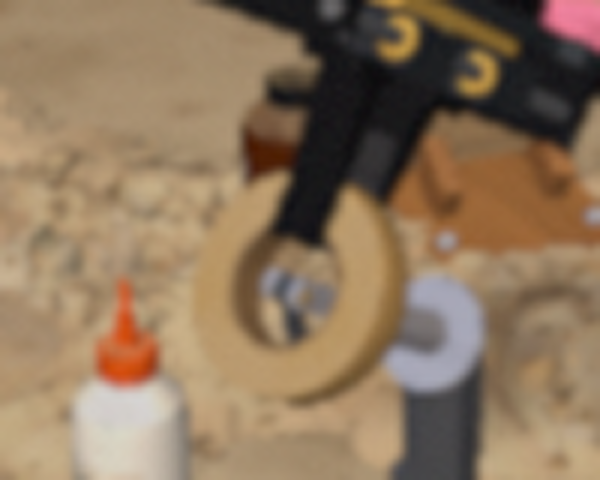

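The nose is now inside the hole with no contact force. I continue along the axis.

>>> apply_moves:
  targets:
    - [[-3, -4, -3], [0, 0, 0]]
    - [[-6, -8, -7], [0, 0, 0]]
    - [[-9, -12, -10], [0, 0, 0]]
    - [[-12, -17, -14], [0, 0, 0]]
    - [[-12, -17, -14], [0, 0, 0]]

```text
time_s: 10.9
tool_pos: [0.5717, 0.1386, 0.1779]
tool_rot: [144.9, 0.0, 145.4]
force: [0.3, 1.3, -0.3]
grip_width: 0.019
```

```bash
python3 - <<'E'
from h import *
G=frame(55.5,35);root=np.array([.5435,.0965,.122])
go(root+.043*G[:,1]-.017*G[:,2],G)
E
```

```text
t 10.9 shift [-13.7 -21.2 -17.3] rot [-0.     0.001  0.002] deg 0.1 F [ 0.3  1.3 -0.3] q [-10.  -1.  11. 118. -39.  49.  80.] w 0.019
```

>>> apply_moves:
  targets:
    - [[-3, -5, -4], [0, 0, 0]]
    - [[-7, -10, -8], [0, 0, 0]]
    - [[-10, -15, -12], [0, 0, 0]]
    - [[-13, -20, -16], [0, 0, 0]]
    - [[-14, -21, -17], [0, 0, 0]]
    - [[-14, -21, -17], [0, 0, 0]]

```text
time_s: 11.5
tool_pos: [0.5582, 0.1185, 0.1617]
tool_rot: [144.9, 0.1, 145.4]
force: [0.5, 0.1, -0.5]
grip_width: 0.0191
```

```bash
python3 - <<'E'
from h import *
from cell import env
G=frame(55.5,35);root=np.array([.5435,.0965,.122])
go(root+.043*G[:,1]-.017*G[:,2],G)
s=env.read_camera("side")
for q in("tape_roll","peg","keeper"):print(q,[(round(x["conf"],2),np.round(x["rect"]).tolist()) for x in env.regions_of(s,q)])
for z in(0,.03,.044):print(z,(proj(K["side"],T["side"],root+.105*G[:,1]-np.array([0,0,z]))).round(1))
cv2.imwrite("pics/s7.png",cv2.resize(s["image"][180:260,240:340,::-1],None,fx=6,fy=6,interpolation=2))
E
```

```text
t 11.5 shift [-0.3 -1.1 -1.1] rot [-0.001  0.002  0.001] deg 0.2 F [ 0.5  0.1 -0.5] q [ -9.  -1.  13. 121. -41.  49.  84.] w 0.0191
tape_roll [(0.84, [358.0, 200.0, 383.0, 218.0]), (0.82, [284.0, 215.0, 320.0, 249.0])]
peg [(0.5, [280.0, 225.0, 312.0, 242.0])]
keeper [(0.56, [287.0, 229.0, 292.0, 245.0]), (0.16, [250.0, 229.0, 274.0, 284.0])]
0 [287.8 227.3]
0.03 [288.  238.6]
0.044 [288.1 243.8]
```

View pics/s7.png

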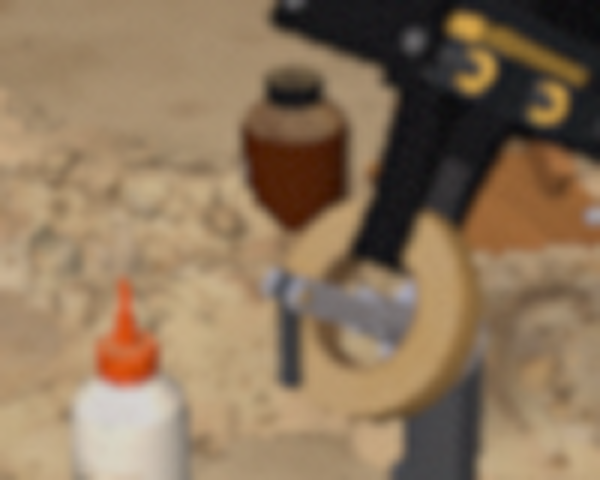

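The keeper hangs plumb at (290,335), outside the roll. I go 5 mm further in, release with a small opening, and withdraw square to the peg.

>>> apply_moves:
  targets:
    - [[-2, -4, -3], [0, 0, 0]]
    - [[-2, -4, -3], [0, 0, 0]]
    - [[-2, -4, -3], [0, 0, 0]]

```text
time_s: 12.0
tool_pos: [0.5563, 0.1146, 0.1588]
tool_rot: [144.9, 0.1, 145.4]
force: [0.2, -0.4, -1.1]
grip_width: 0.0189
```

>>> apply_moves:
  targets:
    - [[0, 0, 0], [0, 0, 0]]
    - [[0, 0, 0], [0, 0, 0]]
    - [[0, 0, 0], [0, 0, 0]]
    - [[0, 0, 0], [0, 0, 0]]
    - [[0, 0, 0], [0, 0, 0]]
    - [[0, 0, 0], [0, 0, 0]]
  hand: 30

```text
time_s: 12.6
tool_pos: [0.5565, 0.1148, 0.159]
tool_rot: [144.9, 0.1, 145.5]
force: [-0.4, 0.4, 0.2]
grip_width: 0.0299
```

>>> apply_moves:
  targets:
    - [[-3, -5, 8], [0, 0, 0]]
    - [[-7, -9, 16], [0, 0, 0]]
    - [[-10, -14, 25], [0, 0, 0]]
    - [[-13, -19, 33], [0, 0, 0]]
    - [[-20, -28, 49], [0, 0, 0]]
    - [[-26, -38, 66], [0, 0, 0]]
    - [[-32, -47, 82], [0, 0, 0]]
    - [[-39, -57, 98], [0, 0, 0]]

```text
time_s: 13.4
tool_pos: [0.517, 0.057, 0.2585]
tool_rot: [144.9, 0.1, 145.4]
force: [0.5, 0.5, 0.2]
grip_width: 0.0296
```

```bash
python3 - <<'E'
from h import *
from cell import env
G=frame(55.5,35);root=np.array([.5435,.0965,.122])
go(root,G)
for n in("side","scene"):
    s=env.read_camera(n)
    for q in("tape_roll","keeper","glue_bottle","vial","consolidant_bottle"):print(n,q,[(round(x["conf"],2),np.round(x["rect"]).tolist()) for x in env.regions_of(s,q)])
    if n=="side":cv2.imwrite("pics/s8.png",cv2.resize(s["image"][180:320,230:340,::-1],None,fx=4,fy=4,interpolation=2))
E
```

```text
t 13.4 shift [  26.5   39.5 -136.5] rot [-0.001  0.004  0.001] deg 0.2 F [0.5 0.5 0.2] q [ -5. -11.  16. 117. -33.  62.  80.] w 0.0296
side tape_roll [(0.88, [319.0, 179.0, 347.0, 196.0]), (0.81, [289.0, 221.0, 325.0, 258.0]), (0.56, [358.0, 199.0, 383.0, 220.0])]
side keeper [(0.62, [286.0, 227.0, 293.0, 246.0])]
side glue_bottle [(0.79, [251.0, 231.0, 275.0, 285.0])]
side vial [(0.56, [242.0, 286.0, 256.0, 311.0])]
side consolidant_bottle [(0.6, [283.0, 190.0, 298.0, 220.0])]
scene tape_roll [(0.91, [417.0, 254.0, 459.0, 291.0]), (0.87, [347.0, 276.0, 387.0, 310.0]), (0.8, [243.0, 154.0, 270.0, 176.0])]
scene keeper []
scene glue_bottle []
scene vial []
scene consolidant_bottle [(0.74, [358.0, 176.0, 377.0, 207.0])]
```

View pics/s8.png

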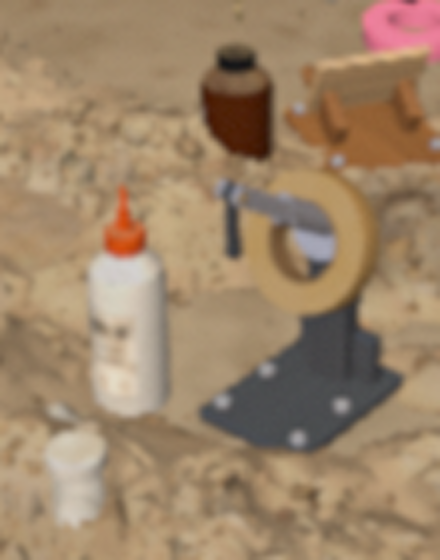

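The roll hangs on the peg at (313,242), with the keeper plumb at (232,220) in front of it. I let it settle, recheck, and hand in.

>>> apply_moves:
  targets:
    - [[-5, -7, 20], [0, 0, 0]]
    - [[-10, -14, 40], [0, 0, 0]]
    - [[-10, -14, 40], [0, 0, 0]]
    - [[-10, -14, 40], [0, 0, 0]]
    - [[-10, -14, 40], [0, 0, 0]]
    - [[-10, -14, 40], [0, 0, 0]]
    - [[-10, -14, 40], [0, 0, 0]]
    - [[-10, -14, 40], [0, 0, 0]]

```text
time_s: 14.8
tool_pos: [0.5072, 0.044, 0.2964]
tool_rot: [144.9, 0.1, 145.5]
force: [0.4, 0.4, 0.5]
grip_width: 0.0299
```

```bash
python3 - <<'E'
from h import *
from cell import env
I=[]
for i in range(8):
    s=env.read_camera("side")
    if i in(0,7):
        I.append(s["image"].astype(float))
        for q in("tape_roll","keeper"):print(q,[(round(x["conf"],2),np.round(x["rect"]).tolist()) for x in env.regions_of(s,q)][:3])
print('diff on peg',np.abs(I[0]-I[1])[215:265,280:330].mean(),'background',np.abs(I[0]-I[1])[265:310,400:450].mean())
print(env.get_obs()["force"]); env.sign_off()
E
```

```text
tape_roll [(0.64, [358.0, 199.0, 386.0, 219.0]), (0.6, [288.0, 220.0, 325.0, 258.0]), (0.23, [287.0, 230.0, 288.0, 244.0])]
keeper [(0.39, [287.0, 227.0, 293.0, 246.0])]
tape_roll [(0.88, [357.0, 199.0, 385.0, 217.0]), (0.74, [319.0, 178.0, 349.0, 195.0]), (0.73, [287.0, 222.0, 327.0, 257.0])]
keeper []
diff on peg 0.7509333333333333 background 0.7668148148148148
[0.47499432 0.21264814 0.27138372]
the job is handed in; nothing more can be done
```

The tan roll now hangs loose on the steel peg with the keeper plumb behind it. I handed the job in at about 15 s of the 45 s allowed. I pinched the roll from the rest by its free upper part, swung it over and pushed it along the peg until the keeper fell behind it. I then opened the fingers slightly and withdrew square to the peg.

- **Roll and keeper:** The last side view I looked at showed the roll on the peg and the keeper hanging plumb outside it. I never pictured the keeper raised. It hung free before the push and was plumb outside the roll afterwards, so it must have swung up and fallen back.
- **At rest:** Over the last images the pixel change at the peg was no more than camera noise, so the roll looked still. The wrist force was near zero with the gripper well clear.
- **Bottles and vial:** In the side view all three were where they started, except that the glue bottle's detected top edge sat 7 pixels lower. The picture showed it upright in its place, so I take that as detector noise.
- **Missed detections:** The network did not report the keeper in the very last image, though it had found it plumb about 0.35 s earlier. In the final scene-camera image it also missed the keeper, glue bottle and vial.

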